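# Draw the test plate from under the sample stack

## Task

Draw the flat metal plate out from under the stack of resin sample blocks on the stand, leaving the blocks standing neatly on each other in their place against the two stop posts: do not lift blocks off or let the stack tip. Then lay the plate (do not drop it) flat on the narrow table of the micrometer stage, lengthwise, square and centred between its two end lips. Leave the oil bottle, the tin and the pocket scale where they are.

Things in the scene. Friction and masses are not known exactly. Their poses are not given: they have to be found in the camera images.
- stand: Fixed grey stand, its base 20 mm high. Origin at bench level under the stop posts' rear faces; x points into the stack (about to the robot's left), z up. Wide part (100 mm in y, x -10 to +102 mm) carries the stack; from it a rail 30 mm wide, also 20 mm high, runs out to x = -180 mm: the plate is drawn along it, level, towards -x.
- stops (a point): Mid-point between the tops of the stand's two low white nylon stop posts, 34 mm above the bench, in the plane of their rear faces; axes as the stand's. Posts 8 x 8 mm, at y = -39 to -31 and +31 to +39 mm, x = -8 to 0. They hold the lowest block back while the 50 mm wide plate is drawn between them.
- light_bar (a point): Centre of the underside of the fixed LED light bar across the plate's free end, 138 mm above the bench; axes as the stand's. Bar 25 (x) x 260 (y) x 22 mm, on 14 mm round posts at y = -120 and +120 mm. It blocks a gripper coming straight down on the free end; one leaning back towards the stand's -x by about 35 to 45 degrees passes under it.
- plate_center (a point): Aluminium plate 120 x 50 x 8 mm (its x, y, z), 0.13 kg; point at its centre. Starts flat on the stand's base (underside 20 mm above the bench) under the stack, x nearly along the stand's x, its free end 42 to 58 mm beyond the stop posts' rear faces towards the stand's -x. Both long edges overhang the rail by 10 mm and can be gripped there. Drawing it takes about 5 to 15 N.
- low_block_center (a point): Lowest of the stack: dark grey resin block 62 x 80 x 22 mm (along the stand's x, y, z), about 0.17 kg, thin bright steel sample flush in its top. Point at its centre, half-way up. Starts on the plate (centre 39 mm above the bench), front face 1 to 7 mm behind the stop posts; as the plate leaves it leans back some 15 degrees, then settles flat on the base 8 mm lower.
- mid_block_center (a point): Middle of the stack: dark grey resin block 62 x 80 x 22 mm (along the stand's x, y, z), about 0.17 kg, thin bright steel sample flush in its top. Point at its centre, half-way up.
- top_block_center (a point): Top of the stack: dark grey resin block 62 x 80 x 22 mm (along the stand's x, y, z), about 0.17 kg, thin bright steel sample flush in its top. Point at its centre, half-way up. Its top starts 94 mm above the bench.
- stage_top (a point): Fixed grey micrometer stage. Point: centre of the top face of its narrow table, 55 mm above the bench; x along the table, z up. Table 144 x 40 x 25 mm over a wider block (top 30 mm above the bench): the plate overhangs 5 mm on each long side, so fingers fit. Steel lips 6 mm high at both ends, inner faces 66 mm from the point. The plate may lie either way round.
- tin_center (a point): Bystander: small round steel tin, 54 mm diameter, 26 mm high; point at its centre.
- oil_center (a point): Bystander: amber bottle, 48 mm diameter, 110 mm high; point half-way up.
- scale_center (a point): Bystander: flat black pocket scale 75 x 120 x 20 mm; point at its centre.
There are look-alikes about, which are no part of the job. Of the things like the part that bears plate_center, leave any that is brown; of the rest the smaller one is meant. What is shaped like the part that bears stage_top but brown or orange is not meant.

How it is judged (in metres and radians):
On the way:
1. the plate is drawn clear of the stack and the three blocks have settled in a stack on the stand's base (x of plate_center in the frame of stand below -0.062 m and z of low_block_center in the frame of stand between 0.027 and 0.035 m and angle between the z axis of each of low_block_center, mid_block_center, top_block_center and the z axis of stand, either way round below 0.08 rad and z of mid_block_center in the frame of stand between 0.049 and 0.057 m and z of top_block_center in the frame of stand between 0.071 and 0.079 m and x of low_block_center in the frame of stand between 0.014 and 0.058 m and y of low_block_center in the frame of stand between -0.018 and 0.018 m and horizontal distance between low_block_center and mid_block_center below 0.018 m and horizontal distance between mid_block_center and top_block_center below 0.018 m), for 0.2 s.
At the end, for the whole second after the job is handed in: Plate flat on the stage table: centre within 12 mm along and 10 mm across, within 0.12 rad of its length. Blocks level, stacked on the stand's base: lowest within 22 mm along and 18 mm across of its place, each within 18 mm of the one below. All at rest (z of low_block_center in the frame of stand between 0.027 and 0.035 m and angle between the z axis of each of low_block_center, mid_block_center, top_block_center and the z axis of stand, either way round below 0.08 rad and z of mid_block_center in the frame of stand between 0.049 and 0.057 m and z of top_block_center in the frame of stand between 0.071 and 0.079 m and x of low_block_center in the frame of stand between 0.014 and 0.058 m and y of low_block_center in the frame of stand between -0.018 and 0.018 m and horizontal distance between low_block_center and mid_block_center below 0.018 m and horizontal distance between mid_block_center and top_block_center below 0.018 m and linear speed of each of low_block, mid_block, top_block, plate below 0.02 m/s and x of plate_center in the frame of stage_top between -0.012 and 0.012 m and y of plate_center in the frame of stage_top between -0.01 and 0.01 m and z of plate_center in the frame of stage_top between 0.001 and 0.007 m and angle between the x axis of plate_center and the x axis of stage_top, either way round below 0.12 rad and angle between the z axis of plate_center and the z axis of stage_top, either way round below 0.05 rad); the robot touches nothing.
It fails at once if a block of the stack tips more than 0.5 rad (angle between any of low_block_center, mid_block_center, top_block_center's own z axis and vertical above 0.5 rad).
It fails at once if a block is lifted more than about 12 mm (height (world z) of low_block_center above 0.051 m or height (world z) of mid_block_center above 0.073 m or height (world z) of top_block_center above 0.095 m).
It fails at once if the plate is dropped (falls free faster than 0.5 m/s) (linear speed of plate above 0.5 m/s and contact force between the fingers and plate below 0.1 N).
It fails at once if a bystander (tin, bottle, scale) is moved more than 20 mm (distance of any of tin_center, oil_center, scale_center from where it was at the start of the episode above 0.02 m).
It also fails if it takes over 58 s, if anything falls off the work surface, if the arm or the gripper's body presses on something with over 40 N, if the wrist force passes 120 N, or if a joint passes its speed limit or range.

## Robot

A 7-joint arm with a two-finger parallel gripper is mounted at the origin on the work surface. World frame = base frame: x ahead of the robot, y to its left, z up, the work surface at z = 0. Lengths are in mm, angles in rad, forces in N, time in s.
With the tool pointing down it reaches from about 400 to 850 mm from the base axis. Payload 6.9 kg.
Tool frame: the origin (TCP) lies on the centre line of the jaws, within the pads' length; the fingertips stand 11 mm ahead of it and the grasp point (between the pads) lies 8 mm behind it (bot.nose_length is the distance from the TCP to the fingertips, in mm); z points along the fingers, y is the line along which they close (so a half turn about z gives the same grasp; the last joint's range is limited). The gripper opens to 85 mm and grips with 20 to 120 N. Pads are 22 mm wide; open, the fingers measure 114 mm over their backs; the gripper's body (76 mm by 85 mm) begins 54 mm behind the grasp point. The pads swing forward as they close: fully open they stand 13 mm farther back than shut.
Start: joints at [1.212, 0.507, -0.238, 1.5, 0.126, 1.149, -0.155], TCP at [280.123, -558.698, 242.275] pointing down, gripper open.
Joint ranges: [-3.08, 3.08], [-0.24, 2.05], [-1.43, 1.35], [0, 2.5], [-1.52, 4.66], [0.17, 1.96], [-2.89, 2.89]. Speed limits (rad/s): [2.39, 2.39, 3.14, 3.14, 3.14, 3.14, 3.14].

## Interface

Orientations are given as a unit quaternion [w, x, y, z].
In Python, from station import bot gives the robot as it stands. The module is installed in compiled form; this text tells all that it offers.
- The arm moves only by the tool play_rows, never from a script. Its argument "deltas" is a list of rows, each an object of numbers: "dx", "dy", "dz": the shift along the world's x, y, z in cm; "wx", "wy", "wz": the turn, a rotation vector about the world's x, y, z in degrees; "fingers": the finger opening in cm, from 0 to 8.54. A call has 1 to 20 rows; each row shifts and turns the commanded pose from where the row before left it; what a row does not reach is not made up. A row lasts 1/12 s, in which the tool goes at most 41.7 mm and 7.16 degrees, less where a joint would pass 70% of its speed; a pose out of reach is approached as far as the arm can. A call is refused whole if a number of a shift passes 4.17 or a number of a turn 7.16, either way. A call with a gripper value outside its range is refused whole. The fingers move at their own pace and stop on an object; "squeeze" is the grip in N (left out, the last holds). Time passes only in rows, so rows that do not move let the fingers close. It gives the time, the measured TCP pose, the force, the opening and the grip force at its end, in the units of the state.
- bot.get_obs(): the state, without advancing time (a new reading comes with each control period).
- bot.grab_frame(name): name is "scene" or "side" or "wrist"; returns the picture (480x640x3 uint8, blue, green, red); there is no depth.
- bot.camera_info(name): a dict with "camera_matrix" (3x3 intrinsics, pixels), "R" (3x3) and "t" (3): a world point X has camera coordinates R X + t; the wrist camera has in their place "mount" (4x4, takes a point from camera to tool coordinates, whose origin is the TCP and whose axes are the flange's). Camera axes: x right, y down, z forward; pixel columns grow to the right and rows downward; lengths in mm; the calibration is good to about 2 mm. A picture is of the moment at which its call begins: read the wrist's pose just before it. camera_info takes no time and is no camera call.
- bot.sign_off(): hands the job in; it is judged then, once.
Trained networks look in the newest picture that a camera, given by its name, has taken for a name from the list of things; names that differ only in an ending like _2 or _b are one class to them, and where a whole thing is asked for, a point or a joint stands for the part that bears it (a point fixed in the world has none). Each returns a list of dicts, best first, with "confidence" (0 to 1); they miss things now and then, are a little off and sometimes report something else, mostly with a low value. They report only what shows in the picture. A call takes as long as a camera call. They do not tell look-alikes from the thing itself.
- bot.boxes_of(camera, query): "bbox" ([left, top, width, height] in pixels, round what is visible of it).
The state is a dict: "t": time; "q": joint angles; "joint_vel": joint speeds; "joint_efforts": joint torques, N m; "position": TCP position; "ee_rot": TCP orientation; "ft_force": force on the tool from outside, world axes, zero at the start; "ft_torque": the same for the moment, N m; "finger_gap": finger opening in mm; "finger_force": force on a finger pad.
Only numpy, scipy, OpenCV 4.12 (cv2) and the standard library are available. Lean on these libraries where they do the work, as an engineer would, in place of code of your own. Each camera call takes 0.05 s, during which the arm holds its last target. There are 200 camera calls.

## Working session

There is one attempt and no reset: what is moved stays moved. The work goes in short steps, Python scripts to look and compute and a tool call to move; the robot and the scene stay as the last step left them, time stands still between calls to the robot, and variables do not carry over. Pictures are saved under pics/ and viewed, at most 13 in all, crops included, and the job is handed in when it is done.

Besides the shell and the picture viewer there is one more tool, called after "Request:" as name(argument=value, ...) on one line, values as JSON. play_rows: Moves the arm, as the interface text tells. Its arguments: {"type":"object","properties":{"deltas":{"type":"array","items":{"type":"object","properties":{"dx":{"type":"number"},"dy":{"type":"number"},"dz":{"type":"number"},"wx":{"type":"number"},"wy":{"type":"number"},"wz":{"type":"number"},"fingers":{"type":"number"}}}},"squeeze":{"type":"number"}},"required":["deltas"]}

```bash
mkdir -p pics; python3 - <<'E'
from station import bot
import cv2,numpy as np
for c in("scene","side"):
    im=bot.grab_frame(c); cv2.imwrite(f"pics/{c}0.png",im)
    i=bot.camera_info(c); print(c,np.round(i["camera_matrix"],1).tolist(),np.round(i["R"],3).tolist(),np.round(i["t"],1).tolist(), np.round(-np.array(i["R"]).T@i["t"]))
    for n in("plate_center","stage_top","stand","top_block_center","low_block_center","light_bar","tin_center","oil_center","scale_center"):
        try: print(n,[(np.round(b["bbox"]).tolist(),round(b["confidence"],2)) for b in bot.boxes_of(c,n)])
        except Exception as e: print(n,e)
print(bot.get_obs(), bot.camera_info("wrist"))
E
```

```text
scene [[446.5, 0.0, 326.5], [0.0, 446.5, 237.9], [0.0, 0.0, 1.0]] [[0.497, 0.868, 0.014], [0.517, -0.283, -0.808], [-0.697, 0.408, -0.59]] [-292.6, -199.9, 1539.7] [1322. -431.  750.]
plate_center [([295.0, 274.0, 51.0, 25.0], 0.68), ([397.0, 240.0, 26.0, 18.0], 0.65), ([342.0, 195.0, 38.0, 27.0], 0.65)]
stage_top [([108.0, 261.0, 66.0, 68.0], 0.92), ([104.0, 335.0, 83.0, 97.0], 0.87), ([206.0, 285.0, 72.0, 88.0], 0.69), ([412.0, 226.0, 24.0, 19.0], 0.39)]
stand [([352.0, 182.0, 108.0, 106.0], 0.88)]
top_block_center [([411.0, 211.0, 41.0, 26.0], 0.67)]
low_block_center [([411.0, 233.0, 37.0, 19.0], 0.71)]
light_bar [([356.0, 183.0, 102.0, 107.0], 0.73), ([450.0, 202.0, 25.0, 37.0], 0.66)]
tin_center [([350.0, 311.0, 22.0, 22.0], 0.62)]
oil_center [([449.0, 204.0, 24.0, 37.0], 0.67)]
scale_center [([207.0, 286.0, 68.0, 86.0], 0.43)]
side [[472.5, 0.0, 317.0], [0.0, 472.5, 230.1], [0.0, 0.0, 1.0]] [[-0.845, -0.534, -0.022], [-0.269, 0.46, -0.846], [0.462, -0.71, -0.532]] [475.8, 244.7, 844.1] [ 78. 740. 667.]
plate_center [([302.0, 345.0, 92.0, 82.0], 0.81), ([283.0, 248.0, 50.0, 23.0
[... 1058 characters left out ...]
, 'ft_force': array([-0.18025639,  0.20661919,  0.32686576]), 'ft_torque': array([-0.04935142, -0.00691331, -0.02189412]), 'finger_force': 0.0, 'finger_gap': 85.09049425325607} {'camera_matrix': array([[430.42283841,   0.        , 319.19142775],
       [  0.        , 430.42283841, 233.89394237],
       [  0.        ,   0.        ,   1.        ]]), 'mount': array([[ 2.61849722e-04, -9.60040494e-01, -2.79861002e-01,
         7.14459351e+01],
       [ 9.99998831e-01,  6.72924494e-04, -1.37277200e-03,
         8.67513357e-01],
       [ 1.50624203e-03, -2.79860316e-01,  9.60039549e-01,
        -1.31129378e+02],
       [ 0.00000000e+00,  0.00000000e+00,  0.00000000e+00,
         1.00000000e+00]])}
```

View pics/scene0.png

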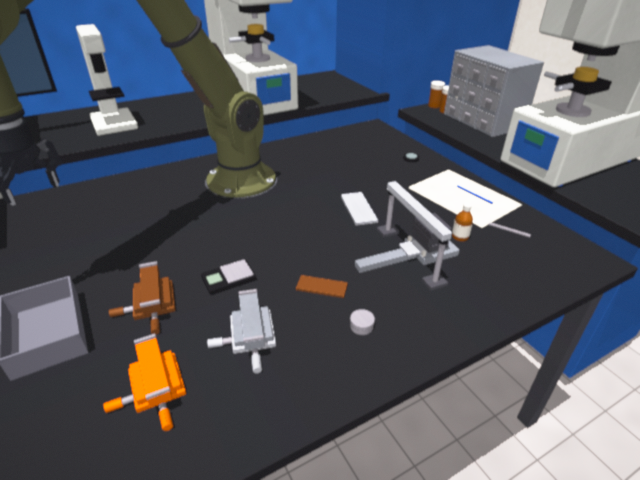

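View pics/side0.png

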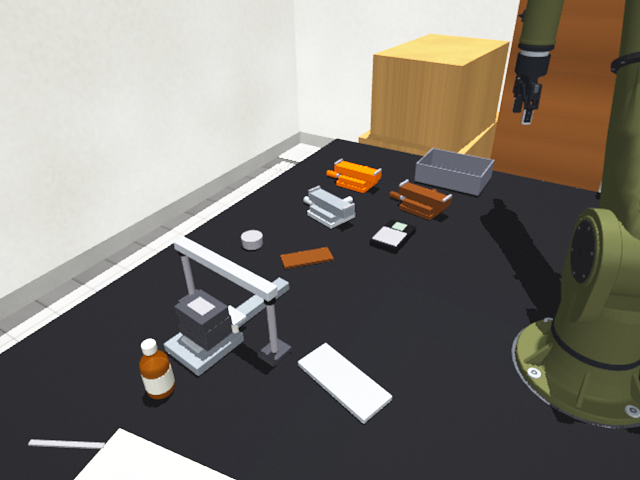

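Scene: plate candidates are the grey plate under the stack (412,248), brown bar (322,286) and larger white plate (359,207). The one on the stand is meant. Stage candidates are grey (250,325), brown (150,295) and orange (155,375). The grey one is meant. Next, a close crop to check both.

```bash
python3 - <<'E'
import cv2,numpy as np
a=cv2.imread("pics/side0.png");b=cv2.imread("pics/scene0.png")
f=lambda im,x,y,w,h,s:cv2.resize(im[y:y+h,x:x+w],None,fx=s,fy=s,interpolation=cv2.INTER_CUBIC)
t=np.hstack([f(a,160,230,140,150,2.0*1.428)[:400,:400],f(b,345,178,133,133,3)[:399,:399]]) if 0 else None
A=f(a,160,230,133,150,3);B=f(b,345,175,133,120,3);C=f(a,300,180,60,50,3);D=f(b,205,285,80,90,3)
o=np.zeros((600,800,3),np.uint8)
def put(i,x,y):
    h=min(i.shape[0],600-y);w=min(i.shape[1],800-x);o[y:y+h,x:x+w]=i[:h,:w]
put(A,0,0);put(B,400,0);put(C,0,450);put(D,400,360)
cv2.imwrite("pics/crop1.png",o)
E
```

```text
(no output)
```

View pics/crop1.png

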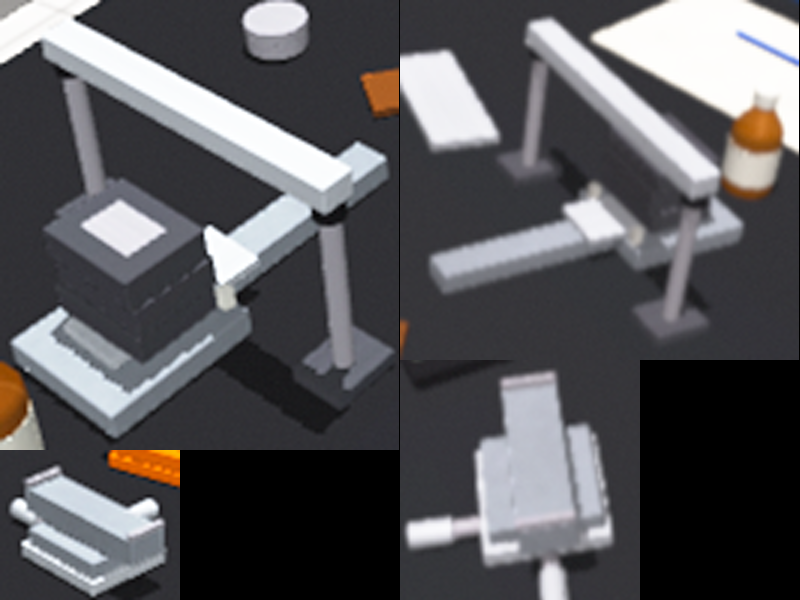

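```bash
cat > h.py <<'E'
import numpy as np,cv2
from scipy.optimize import least_squares
from station import bot
def proj(c,P):
    i=bot.camera_info(c);K=np.array(i["camera_matrix"]);q=np.atleast_2d(P)@np.array(i["R"]).T+i["t"]
    q=q@K.T;return q[:,:2]/q[:,2:]
def wcam():
    i=bot.camera_info("wrist");o=bot.get_obs()
    from scipy.spatial.transform import Rotation as R
    w,x,y,z=o["ee_rot"];T=np.eye(4);T[:3,:3]=R.from_quat([x,y,z,w]).as_matrix();T[:3,3]=o["position"]
    return np.array(i["camera_matrix"]),T@np.array(i["mount"])
def wproj(K,M,P):
    q=(np.atleast_2d(P)-M[:3,3])@M[:3,:3]@K.T;return q[:,:2]/q[:,2:]
def wray(K,M,uv,z):
    d=M[:3,:3]@np.linalg.solve(K,[uv[0],uv[1],1]);return M[:3,3]+d*(z-M[2,3])/d[2]
def ray(c,uv,z):
    i=bot.camera_info(c);R=np.array(i["R"]);C=-R.T@i["t"];d=R.T@np.linalg.solve(np.array(i["camera_matrix"]),[uv[0],uv[1],1])
    return C+d*(z-C[2])/d[2]
def pose(p,L):
    c,s=np.cos(p[2]),np.sin(p[2]);L=np.atleast_2d(np.array(L,float));return np.c_[p[0]+c*L[:,0]-s*L[:,1],p[1]+s*L[:,0]+c*L[:,1],L[:,2]]
def fit(obs,p0):
    f=lambda p:np.concatenate([(proj(c,pose(p,L))[0]-uv) for c,L,uv in obs])
    r=least_squares(f,p0,loss="soft_l1",x_scale=[10,10,.1]);return r.x,f(r.x).reshape(-1,2)
E
python3 - <<'E'
from h import *
S="side";C="scene"
obs=[(S,(102,-50,20),(164,345)),(S,(102,50,20),(198.3,369.5)),(S,(-10,50,20),(243.3,334)),(S,(-180,-15,20),(279,277.7)),(S,(-180,15,20),(289,282.3)),
(C,(-180,15,20),(355.7,262)),(C,(-180,-15,20),(358.3,267.5)),(C,(-10,-50,20),(425,260)),(C,(102,-50,20),(459,250))]
p,r=fit(obs,[600,150,1.57]);print(p,r.round(1).tolist())
for uv in[(266,293.3),(277.3,287.3)]: 
    w=ray(S,uv,160);d=w[:2]-p[:2];c,s=np.cos(p[2]),np.sin(p[2]);print("bar",c*d[0]+s*d[1],-s*d[0]+c*d[1])
# plate free end scene top z=28: corners
for uv in[(400-345+563-455,0)]: pass
for k in[(563,208),(590,243),(625,233)]:
    w=ray(C,(345+(k[0]-400)/3,175+k[1]/3),28);d=w[:2]-p[:2];print("plate",c*d[0]+s*d[1],-s*d[0]+c*d[1])
obs=[]
g=lambda x,y:(205+(x-400)/3,285+(y-360)/3)
h=lambda x,y:(300+x/3,180+(y-450)/3)
# +x towards robot (far in scene)
obs=[(C,(72,20,61),g(502,378)),(C,(72,-20,61),g(555,375)),(C,(-72,20,61),g(519,522)),(C,(-72,-20,61),g(575,516)),
(S,(-72,20,61),h(60,470)),(S,(-72,-20,61),h(25,484)),(S,(72,20,61),h(163,520)),(S,(72,-20,61),h(131,535))]
for sgn in(1,-1):
  o=[(a,(L[0],L[1]*sgn,L[2]),u) for a,L,u in obs]
  print(*[w.round(0) for w in (ray(a,u,61) for a,L,u in obs)]) if sgn==1 else 0
  q,r=fit(o,[600,-200,3.0]);print(q,r.round(1).tolist())
for n,c,z in[("tin_center","scene",13),("oil_center","scene",55),("scale_center","side",10)]:
    b=bot.boxes_of(c,n)[0]["bbox"];print(n,ray(c,(b[0]+b[2]/2,b[1]+b[3]/2),z))
E
```

```text
[612.99314568 267.8200402    1.46317618] [[-0.7, -0.7], [-0.4, 0.1], [0.5, -0.8], [-0.4, -0.7], [-0.3, -0.3], [-0.9, -1.9], [1.8, -0.6], [-1.0, -1.2], [-0.0, -1.2]]
bar -6.384703242145981 127.34282061172858
bar -29.40772432756031 131.77017842100847
plate -43.34012576336814 20.54152462005822
plate -48.025808032649316 -32.34914100092252
plate -11.908515790560312 -32.10224448480834
[ 588. -226.   61.] [ 604. -191.   61.] [ 725. -267.   61.] [ 738. -232.   61.] [ 719. -266.   61.] [ 732. -226.   61.] [ 589. -229.   61.] [ 601. -192.   61.]
[ 662.30983146 -228.80008688    2.84367786] [[-0.2, -0.0], [0.0, -1.5], [-1.2, 0.6], [0.3, -0.7], [-1.2, -0.9], [-0.4, -1.1], [0.2, 0.5], [-0.2, 0.6]]
[ 663.15295039 -228.35157828    2.46360413] [[29.9, -0.2], [-5.0, -1.3], [5.3, 0.7], [-32.7, 0.0], [-5.3, 0.1], [19.7, -6.9], [-21.7, 7.1], [3.4, -0.6]]
tin_center [764.32749556 -11.33478001  13.        ]
oil_center [617.2970443  416.27890784  55.        ]
scale_center [ 463.66813319 -214.42961691   10.        ]
```

The crops confirm both choices: the bright plate end sticks out beside the posts under the light bar, and the grey stage is the one meant. Stand is about (613,268) with yaw 1.463, and stage about (662,-229) with yaw 2.844. I'm moving to a near view over the rail.

Request:
play_rows(deltas=[{"dx":0.5,"dy":1.2,"wz":1},{"dx":1.1,"dy":2.7,"wz":2.86},{"dx":1.1,"dy":2.7,"wz":2.86},{"dx":1.1,"dy":2.7,"wz":2.86},{"dx":1.1,"dy":2.7,"wz":2.86},{"dx":1.1,"dy":2.7,"wz":2.86},{"dx":1.1,"dy":2.7,"wz":2.86},{"dx":1.1,"dy":2.7,"wz":2.86},{"dx":1.1,"dy":2.7,"wz":2.86},{"dx":1.1,"dy":2.7,"wz":2.86},{"dx":1.1,"dy":2.7,"wz":2.86},{"dx":1.1,"dy":2.7,"wz":2.86},{"dx":1.1,"dy":2.7,"wz":2.86},{"dx":1.1,"dy":2.7,"wz":2.86},{"dx":1.1,"dy":2.7,"wz":2.86},{"dx":1.1,"dy":2.7,"wz":2.86},{"dx":1.1,"dy":2.7,"wz":2.86},{"dx":1.1,"dy":2.7,"wz":2.86},{"dx":1.1,"dy":2.7,"wz":2.86},{"dx":1.1,"dy":2.7,"wz":2.86}])

```text
invalid input
```

Request:
play_rows(deltas=[{"dx":1.3,"dy":2.3,"dz":-1.0,"wz":0.5},{"dx":1.3,"dy":2.3,"dz":-1.0,"wz":0.5},{"dx":1.3,"dy":2.3,"dz":-1.0,"wz":0.5},{"dx":1.3,"dy":2.3,"dz":-1.0,"wz":0.36},{"dx":1.3,"dy":2.3,"dz":-1.0},{"dx":1.3,"dy":2.3,"dz":-1.0},{"dx":1.1,"dy":1.8,"dz":-1.2},{"dx":0.6,"dy":1.2,"dz":-1.0},{"dx":0,"dy":0,"dz":-1.0},{},{}])

```text
invalid input
```

```bash
python3 - <<'E'
from h import *
o=bot.get_obs();print(o["t"],o["position"].round(1),o["ee_rot"].round(3),o["q"].round(2))
K,M=wcam();np.savez("w1.npz",K=K,M=M)
cv2.imwrite("pics/w1.png",bot.grab_frame("wrist"))
p=[613,267.8,1.463]
print(wproj(K,M,pose(p,[(-180,15,20),(-180,-15,20),(-45,25,28),(-45,-25,28)])).round().tolist())
print([(b["bbox"],b["confidence"]) for b in bot.boxes_of("wrist","plate_center")])
E
```

```text
1.15 [ 280.1 -558.7  242.3] [-0.     0.973  0.23  -0.   ] [ 1.21  0.51 -0.24  1.5   0.13  1.15 -0.15]
[[-624.0, -962.0], [-623.0, -1058.0], [-1047.0, -1279.0], [-1074.0, -1491.0]]
[]
```

View pics/w1.png

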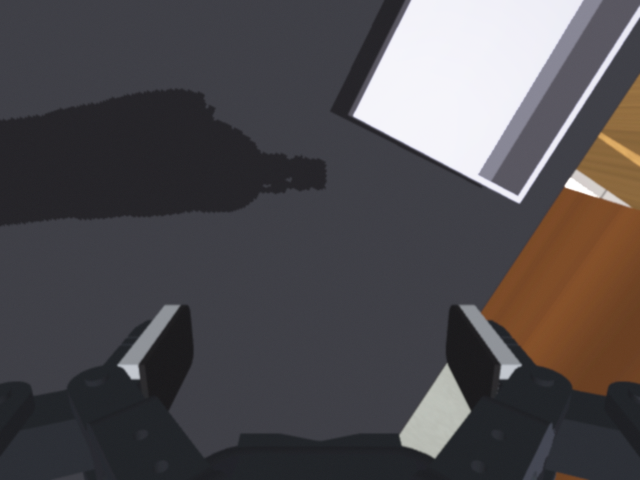

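The move was refused, so the picture still shows the start position (tray and fingers only). I'll retry with all fields given.

Request:
play_rows(deltas=[{"dx":0.5,"dy":1.2,"dz":0,"wx":0,"wy":0,"wz":1,"fingers":8.5}], squeeze=80)

```text
t: 1.33
position: [283.5, -548.4, 241.9]
ee_rot: [0.0, 0.971, 0.237, -0.001]
ft_force: [-0.9, -0.1, 0.5]
finger_gap: 85.0
finger_force: 0.0
```

Request:
play_rows(deltas=[{"dx":1.1,"dy":2.7,"dz":0,"wx":0,"wy":0,"wz":2.86,"fingers":8.5},{"dx":1.1,"dy":2.7,"dz":0,"wx":0,"wy":0,"wz":2.86,"fingers":8.5},{"dx":1.1,"dy":2.7,"dz":0,"wx":0,"wy":0,"wz":2.86,"fingers":8.5},{"dx":1.1,"dy":2.7,"dz":0,"wx":0,"wy":0,"wz":2.86,"fingers":8.5},{"dx":1.1,"dy":2.7,"dz":0,"wx":0,"wy":0,"wz":2.86,"fingers":8.5},{"dx":1.1,"dy":2.7,"dz":0,"wx":0,"wy":0,"wz":2.86,"fingers":8.5},{"dx":1.1,"dy":2.7,"dz":0,"wx":0,"wy":0,"wz":2.86,"fingers":8.5},{"dx":1.1,"dy":2.7,"dz":0,"wx":0,"wy":0,"wz":2.86,"fingers":8.5},{"dx":1.1,"dy":2.7,"dz":0,"wx":0,"wy":0,"wz":2.86,"fingers":8.5},{"dx":1.1,"dy":2.7,"dz":0,"wx":0,"wy":0,"wz":2.86,"fingers":8.5},{"dx":1.1,"dy":2.7,"dz":0,"wx":0,"wy":0,"wz":2.86,"fingers":8.5},{"dx":1.1,"dy":2.7,"dz":0,"wx":0,"wy":0,"wz":2.86,"fingers":8.5},{"dx":1.1,"dy":2.7,"dz":0,"wx":0,"wy":0,"wz":2.86,"fingers":8.5},{"dx":1.1,"dy":2.7,"dz":0,"wx":0,"wy":0,"wz":2.86,"fingers":8.5},{"dx":1.1,"dy":2.7,"dz":0,"wx":0,"wy":0,"wz":2.86,"fingers":8.5},{"dx":1.1,"dy":2.7,"dz":0,"wx":0,"wy":0,"wz":2.86,"fingers":8.5},{"dx":1.1,"dy":2.7,"dz":0,"wx":0,"wy":0,"wz":2.86,"fingers":8.5},{"dx":1.1,"dy":2.7,"dz":0,"wx":0,"wy":0,"wz":2.86,"fingers":8.5},{"dx":1.1,"dy":2.7,"dz":0,"wx":0,"wy":0,"wz":2.86,"fingers":8.5}], squeeze=80)

```text
t: 2.92
position: [493.9, -31.5, 242.5]
ee_rot: [0.0, 0.754, 0.657, 0.0]
ft_force: [0.1, -1.3, 0.2]
finger_gap: 85.0
finger_force: 0.0
```

Request:
play_rows(deltas=[{"dx":1.3,"dy":2.3,"dz":-1,"wx":0,"wy":0,"wz":0.5,"fingers":8.5},{"dx":1.3,"dy":2.3,"dz":-1,"wx":0,"wy":0,"wz":0.5,"fingers":8.5},{"dx":1.3,"dy":2.3,"dz":-1,"wx":0,"wy":0,"wz":0.5,"fingers":8.5},{"dx":1.3,"dy":2.3,"dz":-1,"wx":0,"wy":0,"wz":0.36,"fingers":8.5},{"dx":1.3,"dy":2.3,"dz":-1,"wx":0,"wy":0,"wz":0,"fingers":8.5},{"dx":1.3,"dy":2.3,"dz":-1,"wx":0,"wy":0,"wz":0,"fingers":8.5},{"dx":1.1,"dy":1.8,"dz":-1.2,"wx":0,"wy":0,"wz":0,"fingers":8.5},{"dx":0.6,"dy":1.2,"dz":-1,"wx":0,"wy":0,"wz":0,"fingers":8.5},{"dx":0,"dy":0,"dz":-1,"wx":0,"wy":0,"wz":0,"fingers":8.5},{"dx":0,"dy":0,"dz":0,"wx":0,"wy":0,"wz":0,"fingers":8.5},{"dx":0,"dy":0,"dz":0,"wx":0,"wy":0,"wz":0,"fingers":8.5}], squeeze=80)

```text
t: 3.83
position: [588.1, 133.6, 149.9]
ee_rot: [-0.0, 0.744, 0.668, -0.001]
ft_force: [-0.5, 0.5, 0.8]
finger_gap: 85.0
finger_force: 0.0
```

```bash
python3 - <<'E'
from h import *
o=bot.get_obs();print(o["t"],o["position"].round(1),o["ee_rot"].round(3),o["q"].round(2))
K,M=wcam();np.savez("w1.npz",K=K,M=M)
cv2.imwrite("pics/w2.png",bot.grab_frame("wrist"))
p=[613,267.8,1.463]
print(wproj(K,M,pose(p,[(-180,15,20),(-180,-15,20),(-45,25,28),(-45,-25,28)])).round().tolist())
print([(b["bbox"],b["confidence"]) for b in bot.boxes_of("wrist","plate_center")])
E
```

```text
3.8333 [588.1 133.6 149.9] [-0.     0.744  0.668 -0.001] [ 0.09  0.6  -0.58  1.68  0.39  0.97 -0.74]
[[311.0, 290.0], [357.0, 290.0], [292.0, 70.0], [383.0, 70.0]]
[([297.7, 0.0, 97.3, 67.5], 0.74), ([311.5, 343.3, 133.7, 97.9], 0.73)]
```

View pics/w2.png

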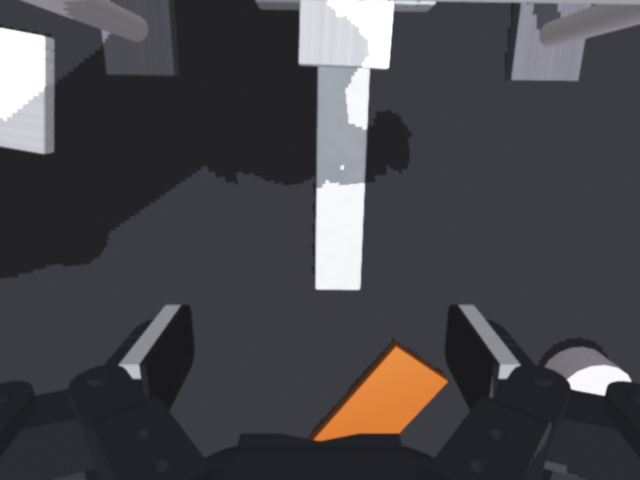

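The wrist view shows the rail end at (316,290)-(361,290) and the plate's free edge at (299,66)-(389,69). The brown bar is at (380,390) and well clear.

```bash
python3 - <<'E'
from h import *
d=np.load("w1.npz");K,M=d["K"],d["M"]
im=cv2.imread("pics/w2.png")
for uv,z in[((315.5,290),20),((361.5,290),20),((318.5,75),20),((370,75),20),((299,65),28),((389.5,67),28),((300.5,10),28),((393.5,10),28)]:
    print(uv,wray(K,M,uv,z).round(1))
g=cv2.cvtColor(im,6)
for v in(15,40,55): print(v,[int(x) for x in np.where(abs(np.diff(g[v,280:410].astype(int)))>25)[0]+280])
for u in(305,330,360,380): print(u,g[50:80,u].tolist())
E
```

```text
(315.5, 290) [581.5  90.4  20. ]
(361.5, 290) [611.5  87.2  20. ]
(318.5, 75) [597.6 222.1  20. ]
(370, 75) [626.8 219.   20. ]
(299, 65) [587.5 227.8  28. ]
(389.5, 67) [636.9 221.5  28. ]
(300.5, 10) [591.6 254.9  28. ]
(393.5, 10) [640.7 249.6  28. ]
15 [298, 299, 300, 392, 393]
40 [297, 298, 299, 390, 391]
55 [297, 298, 389, 390]
305 [220, 220, 220, 220, 219, 220, 220, 220, 220, 219, 219, 219, 214, 194, 155, 108, 66, 42, 35, 35, 35, 35, 35, 35, 35, 35, 36, 35, 35, 35]
330 [215, 214, 214, 214, 215, 214, 214, 215, 214, 214, 214, 214, 213, 210, 192, 160, 146, 154, 163, 165, 165, 165, 166, 165, 166, 166, 167, 167, 166, 167]
360 [216, 216, 217, 217, 216, 217, 217, 216, 216, 216, 216, 216, 216, 217, 215, 203, 177, 179, 232, 248, 250, 250, 250, 250, 250, 250, 250, 250, 250, 250]
380 [255, 255, 255, 255, 255, 255, 255, 255, 255, 255, 255, 255, 255, 255, 255, 255, 255, 250, 203, 124, 73, 62, 62, 62, 60, 61, 61, 60, 61, 61]
```

Request:
play_rows(deltas=[{"dx":0,"dy":0,"dz":0,"wx":0,"wy":0,"wz":-1.3,"fingers":8.5},{"dx":0.22,"dy":0.41,"dz":-0.6,"wx":4.96,"wy":-0.65,"wz":0,"fingers":8.5},{"dx":0.22,"dy":0.41,"dz":-0.6,"wx":4.96,"wy":-0.65,"wz":0,"fingers":8.5},{"dx":0.22,"dy":0.41,"dz":-0.6,"wx":4.96,"wy":-0.65,"wz":0,"fingers":8.5},{"dx":0.22,"dy":0.41,"dz":-0.6,"wx":4.96,"wy":-0.65,"wz":0,"fingers":8.5},{"dx":0.22,"dy":0.41,"dz":-0.6,"wx":4.96,"wy":-0.65,"wz":0,"fingers":8.5},{"dx":0.22,"dy":0.41,"dz":-0.6,"wx":4.96,"wy":-0.65,"wz":0,"fingers":8.5},{"dx":0.22,"dy":0.41,"dz":-0.6,"wx":4.96,"wy":-0.65,"wz":0,"fingers":8.5},{"dx":0.22,"dy":0.41,"dz":-0.6,"wx":4.96,"wy":-0.65,"wz":0,"fingers":8.5},{"dx":0,"dy":0,"dz":0,"wx":0,"wy":0,"wz":0,"fingers":8.5},{"dx":0,"dy":0,"dz":0,"wx":0,"wy":0,"wz":0,"fingers":8.5}], squeeze=80)

```text
t: 4.85
position: [606.7, 164.9, 101.1]
ee_rot: [-0.226, 0.708, 0.618, 0.256]
ft_force: [-0.0, 0.4, 0.8]
finger_gap: 85.1
finger_force: 0.0
```

```bash
python3 - <<'E'
from h import *
from scipy.spatial.transform import Rotation as R
o=bot.get_obs();w,x,y,z=o["ee_rot"];m=R.from_quat([x,y,z,w]).as_matrix();print(o["t"],o["position"].round(1),m.round(3).tolist(),o["q"].round(2))
print("to go mm",np.array([613.6,236.8,17.9])-o["position"])
E
```

```text
4.85 [606.7 164.9 101.1] [[0.105, 0.991, 0.083], [0.759, -0.134, 0.637], [0.642, -0.004, -0.766]] [ 0.63  0.9  -1.01  1.86  0.09  0.51 -0.29]
to go mm [  6.93224114  71.89672146 -83.16131742]
```

Request:
play_rows(deltas=[{"dx":0.07,"dy":0.9,"dz":-1.04,"wx":0,"wy":0,"wz":0,"fingers":8.5},{"dx":0.07,"dy":0.9,"dz":-1.04,"wx":0,"wy":0,"wz":0,"fingers":8.5},{"dx":0.07,"dy":0.9,"dz":-1.04,"wx":0,"wy":0,"wz":0,"fingers":8.5},{"dx":0.07,"dy":0.9,"dz":-1.04,"wx":0,"wy":0,"wz":0,"fingers":8.5},{"dx":0.07,"dy":0.9,"dz":-1.04,"wx":0,"wy":0,"wz":0,"fingers":8.5},{"dx":0.07,"dy":0.9,"dz":-1.04,"wx":0,"wy":0,"wz":0,"fingers":8.5},{"dx":0.07,"dy":0.5,"dz":-0.6,"wx":0,"wy":0,"wz":0,"fingers":8.5},{"dx":0.07,"dy":0.5,"dz":-0.6,"wx":0,"wy":0,"wz":0,"fingers":8.5},{"dx":0.07,"dy":0.4,"dz":-0.5,"wx":0,"wy":0,"wz":0,"fingers":8.5},{"dx":0.06,"dy":0.39,"dz":-0.38,"wx":0,"wy":0,"wz":0,"fingers":8.5},{"dx":0,"dy":0,"dz":0,"wx":0,"wy":0,"wz":0,"fingers":8.5},{"dx":0,"dy":0,"dz":0,"wx":0,"wy":0,"wz":0,"fingers":8.5}], squeeze=80)

```text
t: 5.85
position: [613.6, 239.0, 19.0]
ee_rot: [-0.226, 0.706, 0.62, 0.257]
ft_force: [0.1, -0.0, 0.2]
finger_gap: 84.7
finger_force: 0.0
```

```bash
python3 - <<'E'
from h import *
o=bot.get_obs();print(o["t"],o["position"].round(1),o["q"].round(2))
a=bot.grab_frame("side")[220:400,130:330];b=bot.grab_frame("scene")[165:305,330:490]
w=bot.grab_frame("wrist")
im=np.zeros((600,800,3),np.uint8);im[:360,:400]=cv2.resize(a,(400,360),interpolation=2);im[:350,400:]=cv2.resize(b,(400,350),interpolation=2);im[360:,:320]=cv2.resize(w,(320,240))
cv2.imwrite("pics/g1.png",im)
E
```

```text
5.85 [613.6 239.   19. ] [ 0.44  1.01 -0.9   1.88  0.13  0.31 -0.33]
```

View pics/g1.png

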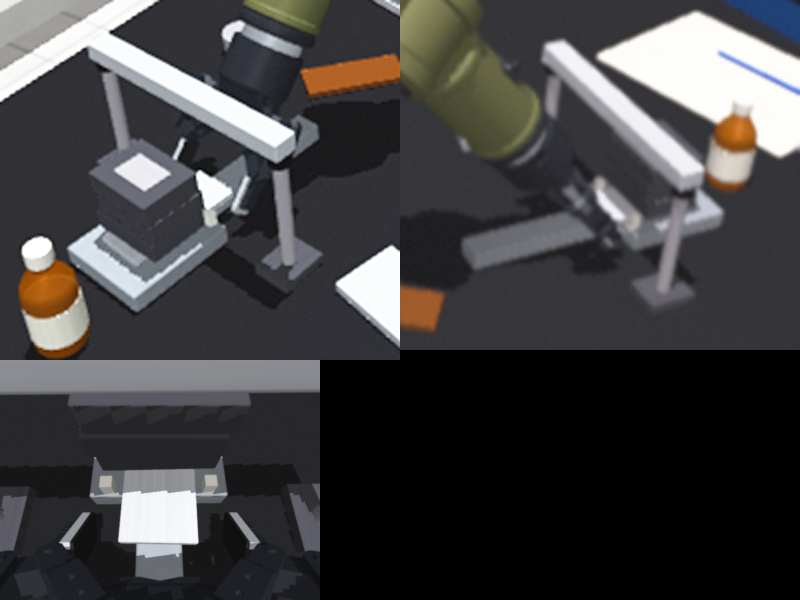

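The fingers straddle the free end: wrist inset plate 119–198, posts 106 and 210, all centred. Closing now.

Request:
play_rows(deltas=[{"dx":0,"dy":0,"dz":0,"wx":0,"wy":0,"wz":0,"fingers":7},{"dx":0,"dy":0,"dz":0,"wx":0,"wy":0,"wz":0,"fingers":6},{"dx":0,"dy":0,"dz":0,"wx":0,"wy":0,"wz":0,"fingers":5.4},{"dx":0,"dy":0,"dz":0,"wx":0,"wy":0,"wz":0,"fingers":4},{"dx":0,"dy":0,"dz":0,"wx":0,"wy":0,"wz":0,"fingers":4},{"dx":0,"dy":0,"dz":0,"wx":0,"wy":0,"wz":0,"fingers":4},{"dx":0,"dy":0,"dz":0,"wx":0,"wy":0,"wz":0,"fingers":4},{"dx":0,"dy":0,"dz":0,"wx":0,"wy":0,"wz":0,"fingers":4}], squeeze=80)

```text
t: 6.67
position: [613.8, 238.8, 19.6]
ee_rot: [-0.225, 0.706, 0.62, 0.257]
ft_force: [-0.5, -3.4, 3.9]
finger_gap: 48.2
finger_force: 81.9
```

Request:
play_rows(deltas=[{"dx":-0.02,"dy":-0.2,"dz":0,"wx":0,"wy":0,"wz":0,"fingers":4},{"dx":-0.05,"dy":-0.4,"dz":0,"wx":0,"wy":0,"wz":0,"fingers":4},{"dx":-0.05,"dy":-0.4,"dz":0,"wx":0,"wy":0,"wz":0,"fingers":4},{"dx":-0.05,"dy":-0.4,"dz":0,"wx":0,"wy":0,"wz":0,"fingers":4},{"dx":-0.05,"dy":-0.4,"dz":0,"wx":0,"wy":0,"wz":0,"fingers":4},{"dx":-0.05,"dy":-0.4,"dz":0,"wx":0,"wy":0,"wz":0,"fingers":4},{"dx":-0.05,"dy":-0.4,"dz":0,"wx":0,"wy":0,"wz":0,"fingers":4}], squeeze=80)

```text
t: 7.25
position: [610.3, 213.7, 19.6]
ee_rot: [-0.226, 0.706, 0.62, 0.258]
ft_force: [1.5, 5.5, 0.4]
finger_gap: 48.1
finger_force: 82.8
```

Request:
play_rows(deltas=[{"dx":-0.036,"dy":-0.3,"dz":0,"wx":0,"wy":0,"wz":0,"fingers":4},{"dx":-0.036,"dy":-0.3,"dz":0,"wx":0,"wy":0,"wz":0,"fingers":4},{"dx":-0.036,"dy":-0.3,"dz":0,"wx":0,"wy":0,"wz":0,"fingers":4},{"dx":-0.036,"dy":-0.3,"dz":0,"wx":0,"wy":0,"wz":0,"fingers":4},{"dx":-0.036,"dy":-0.3,"dz":0,"wx":0,"wy":0,"wz":0,"fingers":4},{"dx":-0.036,"dy":-0.3,"dz":0,"wx":0,"wy":0,"wz":0,"fingers":4},{"dx":-0.036,"dy":-0.3,"dz":0,"wx":0,"wy":0,"wz":0,"fingers":4},{"dx":-0.036,"dy":-0.3,"dz":0,"wx":0,"wy":0,"wz":0,"fingers":4},{"dx":-0.036,"dy":-0.3,"dz":0,"wx":0,"wy":0,"wz":0,"fingers":4},{"dx":-0.036,"dy":-0.3,"dz":0,"wx":0,"wy":0,"wz":0,"fingers":4},{"dx":-0.036,"dy":-0.3,"dz":0,"wx":0,"wy":0,"wz":0,"fingers":4},{"dx":-0.036,"dy":-0.3,"dz":0,"wx":0,"wy":0,"wz":0,"fingers":4}], squeeze=80)

```text
t: 8.25
position: [606.2, 177.1, 19.5]
ee_rot: [-0.226, 0.706, 0.62, 0.258]
ft_force: [1.4, 3.2, 3.0]
finger_gap: 48.2
finger_force: 83.2
```

Request:
play_rows(deltas=[{"dx":-0.036,"dy":-0.3,"dz":0,"wx":0,"wy":0,"wz":0,"fingers":4},{"dx":-0.036,"dy":-0.3,"dz":0,"wx":0,"wy":0,"wz":0,"fingers":4},{"dx":-0.036,"dy":-0.3,"dz":0,"wx":0,"wy":0,"wz":0,"fingers":4},{"dx":-0.036,"dy":-0.3,"dz":0,"wx":0,"wy":0,"wz":0,"fingers":4},{"dx":-0.036,"dy":-0.3,"dz":0,"wx":0,"wy":0,"wz":0,"fingers":4},{"dx":-0.036,"dy":-0.3,"dz":0,"wx":0,"wy":0,"wz":0,"fingers":4},{"dx":-0.036,"dy":-0.3,"dz":0,"wx":0,"wy":0,"wz":0,"fingers":4},{"dx":-0.036,"dy":-0.3,"dz":0,"wx":0,"wy":0,"wz":0,"fingers":4},{"dx":-0.036,"dy":-0.3,"dz":0,"wx":0,"wy":0,"wz":0,"fingers":4},{"dx":-0.036,"dy":-0.3,"dz":0,"wx":0,"wy":0,"wz":0,"fingers":4},{"dx":-0.036,"dy":-0.3,"dz":0,"wx":0,"wy":0,"wz":0,"fingers":4},{"dx":-0.036,"dy":-0.3,"dz":0,"wx":0,"wy":0,"wz":0,"fingers":4}], squeeze=80)

```text
t: 9.25
position: [602.1, 140.9, 19.5]
ee_rot: [-0.226, 0.706, 0.62, 0.258]
ft_force: [0.4, 3.5, 6.1]
finger_gap: 48.1
finger_force: 83.3
```

```bash
python3 - <<'E'
from h import *
o=bot.get_obs();print(o["t"],o["position"].round(1),o["q"].round(2))
a=bot.grab_frame("side")[220:400,130:330];b=bot.grab_frame("scene")[165:305,330:490]
w=bot.grab_frame("wrist")
im=np.zeros((600,800,3),np.uint8);im[:360,:400]=cv2.resize(a,(400,360),interpolation=2);im[:350,400:]=cv2.resize(b,(400,350),interpolation=2);im[360:,:320]=cv2.resize(w,(320,240))
cv2.imwrite("pics/g2.png",im)
E
```

```text
9.25 [602.1 140.9  19.5] [ 0.64  1.02 -0.94  1.9   0.17  0.41 -0.23]
```

View pics/g2.png

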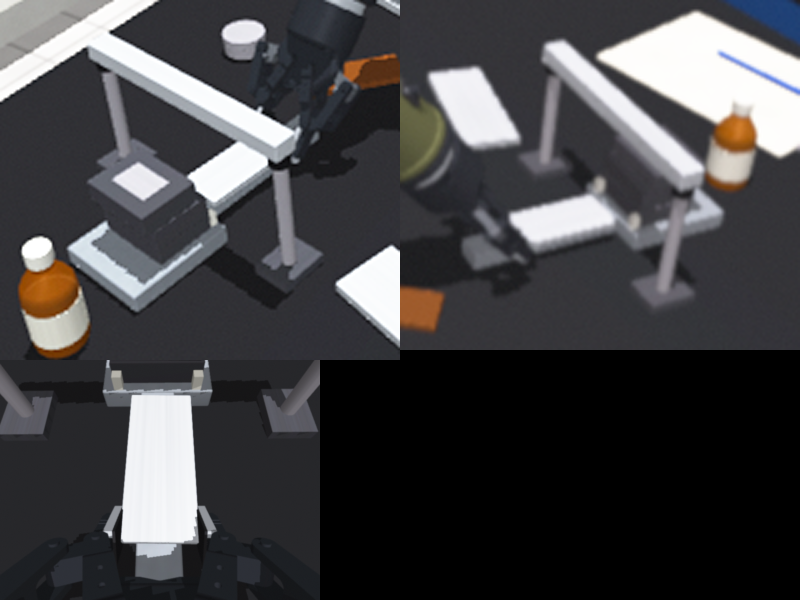

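The plate is out of the stack. I'll draw it about 20 mm further and check the stack closely.

Request:
play_rows(deltas=[{"dx":-0.036,"dy":-0.3,"dz":0,"wx":0,"wy":0,"wz":0,"fingers":4},{"dx":-0.036,"dy":-0.3,"dz":0,"wx":0,"wy":0,"wz":0,"fingers":4},{"dx":-0.036,"dy":-0.3,"dz":0,"wx":0,"wy":0,"wz":0,"fingers":4},{"dx":-0.036,"dy":-0.3,"dz":0,"wx":0,"wy":0,"wz":0,"fingers":4},{"dx":-0.036,"dy":-0.3,"dz":0,"wx":0,"wy":0,"wz":0,"fingers":4},{"dx":-0.036,"dy":-0.3,"dz":0,"wx":0,"wy":0,"wz":0,"fingers":4},{"dx":-0.036,"dy":-0.3,"dz":0,"wx":0,"wy":0,"wz":0,"fingers":4},{"dx":0,"dy":0,"dz":0,"wx":0,"wy":0,"wz":0,"fingers":4},{"dx":0,"dy":0,"dz":0,"wx":0,"wy":0,"wz":0,"fingers":4}], squeeze=80)

```text
t: 10.15
position: [599.5, 119.4, 19.5]
ee_rot: [-0.225, 0.706, 0.62, 0.257]
ft_force: [-1.5, -0.6, 9.3]
finger_gap: 48.6
finger_force: 83.8
```

```bash
python3 - <<'E'
from h import *
o=bot.get_obs();print(o["t"],o["position"].round(1),o["q"].round(2))
A=bot.grab_frame("side");B=bot.grab_frame("scene");w=bot.grab_frame("wrist")
cv2.imwrite("pics/side3.png",A);cv2.imwrite("pics/wr3.png",w)
im=np.zeros((600,800,3),np.uint8);im[:,:480]=cv2.resize(A[270:370,165:245],(480,600),interpolation=2);im[:270,480:]=cv2.resize(B[205:275,400:483],(320,270),interpolation=2);im[300:540,480:]=cv2.resize(w,(320,240))
cv2.imwrite("pics/g3.png",im)
K,M=wcam();np.savez("w3.npz",K=K,M=M)
p=[617,267.5,1.455]
for z in (20,42,64,86): print(z,proj("side",pose(p,[(62,-40,z),(62,40,z),(0,40,z),(0,-40,z)])).round(1).tolist())
E
```

```text
10.15 [599.5 119.4  19.5] [ 0.68  1.03 -0.95  1.89  0.17  0.44 -0.21]
20 [[182.5, 333.3], [209.7, 352.4], [234.8, 333.2], [207.6, 315.8]]
42 [[180.5, 324.8], [208.0, 343.8], [233.5, 324.7], [206.0, 307.5]]
64 [[178.4, 316.2], [206.2, 334.9], [232.1, 316.0], [204.3, 298.9]]
86 [[176.3, 307.3], [204.4, 325.8], [230.7, 307.1], [202.6, 290.2]]
```

View pics/g3.png

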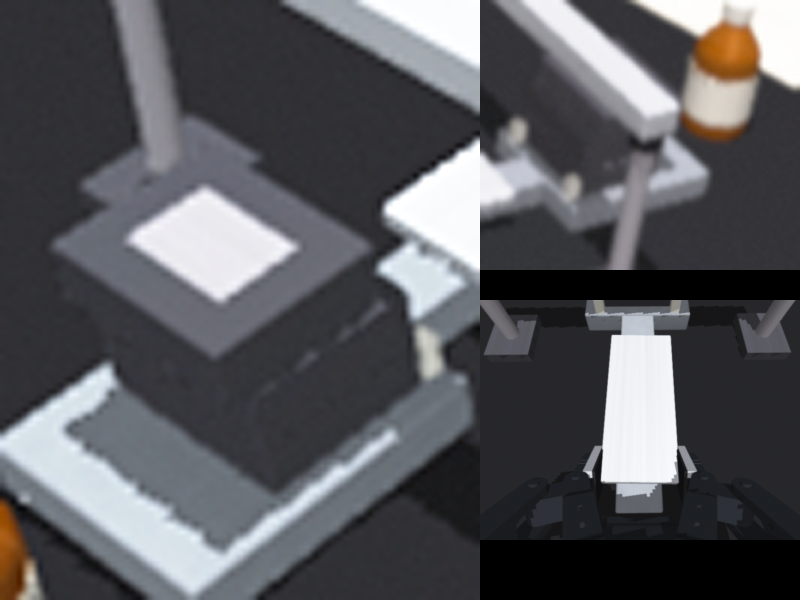

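The stack stands, with the top block overhanging backwards at roughly (215,360) in the crop. I'll measure that later from near. The plate lies square on the rail. I'll draw 20 mm more to clear the bar, then release and back out.

Request:
play_rows(deltas=[{"dx":-0.04,"dy":-0.33,"dz":0,"wx":0,"wy":0,"wz":0,"fingers":4},{"dx":-0.04,"dy":-0.33,"dz":0,"wx":0,"wy":0,"wz":0,"fingers":4},{"dx":-0.04,"dy":-0.33,"dz":0,"wx":0,"wy":0,"wz":0,"fingers":4},{"dx":-0.04,"dy":-0.33,"dz":0,"wx":0,"wy":0,"wz":0,"fingers":4},{"dx":-0.04,"dy":-0.33,"dz":0,"wx":0,"wy":0,"wz":0,"fingers":4},{"dx":-0.04,"dy":-0.33,"dz":0,"wx":0,"wy":0,"wz":0,"fingers":4},{"dx":0,"dy":0,"dz":0,"wx":0,"wy":0,"wz":0,"fingers":4.8},{"dx":0,"dy":0,"dz":0,"wx":0,"wy":0,"wz":0,"fingers":5.4},{"dx":0,"dy":0,"dz":0,"wx":0,"wy":0,"wz":0,"fingers":8.5},{"dx":0,"dy":0,"dz":0,"wx":0,"wy":0,"wz":0,"fingers":8.5},{"dx":0,"dy":0,"dz":0,"wx":0,"wy":0,"wz":0,"fingers":8.5},{"dx":0,"dy":0,"dz":0,"wx":0,"wy":0,"wz":0,"fingers":8.5}], squeeze=80)

```text
t: 11.3
position: [596.7, 99.8, 18.7]
ee_rot: [-0.226, 0.706, 0.62, 0.257]
ft_force: [0.1, -0.3, 0.4]
finger_gap: 85.4
finger_force: 0.0
```

Request:
play_rows(deltas=[{"dx":-0.09,"dy":-0.77,"dz":0.92,"wx":0,"wy":0,"wz":0,"fingers":8.5},{"dx":-0.09,"dy":-0.77,"dz":0.92,"wx":0,"wy":0,"wz":0,"fingers":8.5},{"dx":-0.09,"dy":-0.77,"dz":0.92,"wx":0,"wy":0,"wz":0,"fingers":8.5},{"dx":-0.09,"dy":-0.77,"dz":0.92,"wx":0,"wy":0,"wz":0,"fingers":8.5},{"dx":0,"dy":0,"dz":1.2,"wx":-4.96,"wy":0.65,"wz":0,"fingers":8.5},{"dx":0,"dy":0,"dz":1.2,"wx":-4.96,"wy":0.65,"wz":0,"fingers":8.5},{"dx":0,"dy":0,"dz":1.2,"wx":-4.96,"wy":0.65,"wz":0,"fingers":8.5},{"dx":0,"dy":0,"dz":1.2,"wx":-4.96,"wy":0.65,"wz":0,"fingers":8.5},{"dx":0,"dy":0,"dz":1.2,"wx":-4.96,"wy":0.65,"wz":0,"fingers":8.5},{"dx":0,"dy":0,"dz":1.2,"wx":-4.96,"wy":0.65,"wz":0,"fingers":8.5},{"dx":0,"dy":0,"dz":1.2,"wx":-4.96,"wy":0.65,"wz":0,"fingers":8.5},{"dx":0,"dy":0,"dz":1.2,"wx":-4.96,"wy":0.65,"wz":0,"fingers":8.5},{"dx":0,"dy":0,"dz":0,"wx":0,"wy":0,"wz":0,"fingers":8.5},{"dx":0,"dy":0,"dz":0,"wx":0,"wy":0,"wz":0,"fingers":8.5}], squeeze=80)

```text
t: 12.47
position: [593.5, 71.2, 153.2]
ee_rot: [-0.0, 0.751, 0.661, 0.002]
ft_force: [0.7, -0.5, -0.7]
finger_gap: 85.1
finger_force: 0.0
```

```bash
python3 - <<'E'
from h import *
from scipy.spatial.transform import Rotation as R
o=bot.get_obs();w,x,y,z=o["ee_rot"];m=R.from_quat([x,y,z,w]).as_matrix();print(o["t"],o["position"].round(1),m.round(3).tolist(),o["q"].round(2))
K,M=wcam();np.savez("w4.npz",K=K,M=M)
im=bot.grab_frame("wrist");cv2.imwrite("pics/w4.png",im)
# bright plate quad guess
p=[617,267.5,1.455]
print(wproj(K,M,pose(p,[(-63,25,28),(-63,-25,28),(-183,-25,28),(-183,25,28)])).round().tolist())
E
```

```text
12.4667 [593.5  71.2 153.2] [[0.127, 0.992, 0.002], [0.992, -0.127, 0.002], [0.002, 0.002, -1.0]] [ 0.2   0.59 -0.58  1.7   0.38  0.97 -0.65]
[[269.0, -15.0], [363.0, -17.0], [360.0, 205.0], [278.0, 206.0]]
```

View pics/w4.png

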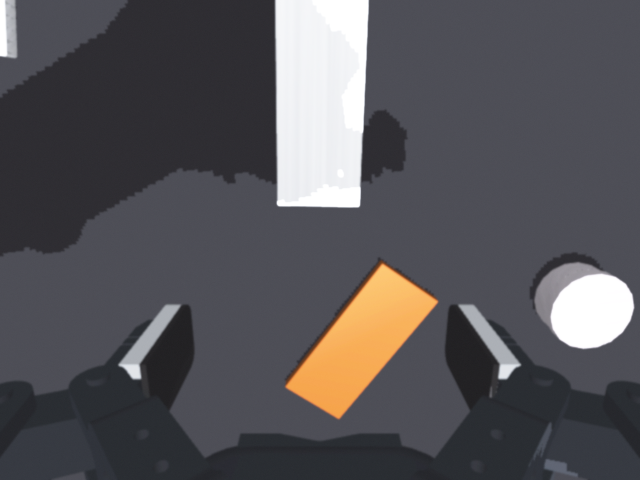

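The plate's front edge is at (278,206)-(360,205), matching the prediction. Its centre is about (604,145) with yaw 1.43. I'll grip it vertically 15 mm short of the centre.

Request:
play_rows(deltas=[{"dx":0.14,"dy":0.99,"dz":-0.6,"wx":0,"wy":0,"wz":-0.75,"fingers":8.5},{"dx":0.14,"dy":0.99,"dz":-0.6,"wx":0,"wy":0,"wz":0,"fingers":8.5},{"dx":0.14,"dy":0.99,"dz":-0.6,"wx":0,"wy":0,"wz":0,"fingers":8.5},{"dx":0.15,"dy":0.99,"dz":-0.6,"wx":0,"wy":0,"wz":0,"fingers":8.5},{"dx":0.15,"dy":0.99,"dz":-0.6,"wx":0,"wy":0,"wz":0,"fingers":8.5},{"dx":0.15,"dy":0.96,"dz":-0.6,"wx":0,"wy":0,"wz":0,"fingers":8.5},{"dx":0,"dy":0,"dz":-1.4,"wx":0,"wy":0,"wz":0,"fingers":8.5},{"dx":0,"dy":0,"dz":-1.4,"wx":0,"wy":0,"wz":0,"fingers":8.5},{"dx":0,"dy":0,"dz":-1.4,"wx":0,"wy":0,"wz":0,"fingers":8.5},{"dx":0,"dy":0,"dz":-1.4,"wx":0,"wy":0,"wz":0,"fingers":8.5},{"dx":0,"dy":0,"dz":-1.4,"wx":0,"wy":0,"wz":0,"fingers":8.5},{"dx":0,"dy":0,"dz":-1.2,"wx":0,"wy":0,"wz":0,"fingers":8.5},{"dx":0,"dy":0,"dz":-1.0,"wx":0,"wy":0,"wz":0,"fingers":8.5},{"dx":0,"dy":0,"dz":-0.6,"wx":0,"wy":0,"wz":0,"fingers":8.5},{"dx":0,"dy":0,"dz":0,"wx":0,"wy":0,"wz":0,"fingers":8.5}], squeeze=80)

```text
t: 13.77
position: [601.3, 128.5, 16.4]
ee_rot: [-0.001, 0.756, 0.655, -0.001]
ft_force: [-0.0, -0.7, -0.2]
finger_gap: 84.9
finger_force: 0.0
```

Request:
play_rows(deltas=[{"dx":0,"dy":0,"dz":0,"wx":0,"wy":0,"wz":0,"fingers":7},{"dx":0,"dy":0,"dz":0,"wx":0,"wy":0,"wz":0,"fingers":6},{"dx":0,"dy":0,"dz":0,"wx":0,"wy":0,"wz":0,"fingers":5.4},{"dx":0,"dy":0,"dz":0,"wx":0,"wy":0,"wz":0,"fingers":4},{"dx":0,"dy":0,"dz":0,"wx":0,"wy":0,"wz":0,"fingers":4},{"dx":0,"dy":0,"dz":0,"wx":0,"wy":0,"wz":0,"fingers":4},{"dx":0,"dy":0,"dz":0,"wx":0,"wy":0,"wz":0,"fingers":4},{"dx":0,"dy":0,"dz":0.2,"wx":0,"wy":0,"wz":0,"fingers":4},{"dx":0,"dy":0,"dz":0.5,"wx":0,"wy":0,"wz":0,"fingers":4},{"dx":0,"dy":0,"dz":1.0,"wx":0,"wy":0,"wz":0,"fingers":4},{"dx":0,"dy":0,"dz":1.5,"wx":0,"wy":0,"wz":0,"fingers":4},{"dx":0,"dy":0,"dz":1.5,"wx":0,"wy":0,"wz":0,"fingers":4},{"dx":0,"dy":0,"dz":1.5,"wx":0,"wy":0,"wz":0,"fingers":4},{"dx":0,"dy":0,"dz":1.5,"wx":0,"wy":0,"wz":0,"fingers":4},{"dx":0,"dy":0,"dz":1.5,"wx":0,"wy":0,"wz":0,"fingers":4},{"dx":0,"dy":0,"dz":1.5,"wx":0,"wy":0,"wz":0,"fingers":4},{"dx":0,"dy":0,"dz":1.0,"wx":0,"wy":0,"wz":0,"fingers":4},{"dx":0,"dy":0,"dz":0,"wx":0,"wy":0,"wz":0,"fingers":4}], squeeze=80)

```text
t: 15.27
position: [603.1, 129.0, 137.7]
ee_rot: [0.001, 0.756, 0.655, 0.002]
ft_force: [-0.1, -0.1, -1.2]
finger_gap: 48.0
finger_force: 82.5
```

Request:
play_rows(deltas=[{"dx":0.1,"dy":-0.6,"dz":0.2,"wx":0,"wy":0,"wz":-2,"fingers":4},{"dx":0.27,"dy":-1.35,"dz":0.2,"wx":0,"wy":0,"wz":-5.5,"fingers":4},{"dx":0.27,"dy":-1.35,"dz":0.2,"wx":0,"wy":0,"wz":-5.5,"fingers":4},{"dx":0.27,"dy":-1.35,"dz":0.2,"wx":0,"wy":0,"wz":-5.5,"fingers":4},{"dx":0.27,"dy":-1.35,"dz":0.2,"wx":0,"wy":0,"wz":-5.5,"fingers":4},{"dx":0.27,"dy":-1.35,"dz":0.2,"wx":0,"wy":0,"wz":-5.5,"fingers":4},{"dx":0.27,"dy":-1.35,"dz":0,"wx":0,"wy":0,"wz":-5.5,"fingers":4},{"dx":0.27,"dy":-1.35,"dz":0,"wx":0,"wy":0,"wz":-5.5,"fingers":4},{"dx":0.27,"dy":-1.35,"dz":0,"wx":0,"wy":0,"wz":-5.5,"fingers":4},{"dx":0.27,"dy":-1.35,"dz":0,"wx":0,"wy":0,"wz":-5.5,"fingers":4},{"dx":0.27,"dy":-1.35,"dz":0,"wx":0,"wy":0,"wz":-5.5,"fingers":4},{"dx":0.27,"dy":-1.35,"dz":0,"wx":0,"wy":0,"wz":-5.5,"fingers":4},{"dx":0.27,"dy":-1.35,"dz":0,"wx":0,"wy":0,"wz":-5.5,"fingers":4},{"dx":0.27,"dy":-1.35,"dz":0,"wx":0,"wy":0,"wz":-5.5,"fingers":4},{"dx":0.27,"dy":-1.35,"dz":0,"wx":0,"wy":0,"wz":-5.5,"fingers":4},{"dx":0.27,"dy":-1.35,"dz":0,"wx":0,"wy":0,"wz":-5.5,"fingers":4},{"dx":0.27,"dy":-1.35,"dz":0,"wx":0,"wy":0,"wz":-5.5,"fingers":4},{"dx":0.27,"dy":-1.35,"dz":0,"wx":0,"wy":0,"wz":-5.5,"fingers":4},{"dx":0.2,"dy":-1.1,"dz":0,"wx":0,"wy":0,"wz":-3.4,"fingers":4},{"dx":0,"dy":0,"dz":0,"wx":0,"wy":0,"wz":0,"fingers":4}], squeeze=80)

```text
t: 16.93
position: [650.1, -122.0, 145.6]
ee_rot: [0.001, 0.988, -0.153, -0.001]
ft_force: [0.1, -1.3, -0.5]
finger_gap: 48.0
finger_force: 82.5
```

Request:
play_rows(deltas=[{"dx":0,"dy":0,"dz":0,"wx":0,"wy":0,"wz":0,"fingers":4},{"dx":0,"dy":0,"dz":0,"wx":0,"wy":0,"wz":0,"fingers":4}], squeeze=80)

```text
t: 17.1
position: [650.4, -117.0, 146.2]
ee_rot: [-0.0, 0.989, -0.148, -0.001]
ft_force: [-0.3, -0.3, -0.6]
finger_gap: 48.1
finger_force: 82.5
```

```bash
python3 - <<'E'
from h import *
from scipy.spatial.transform import Rotation as R
o=bot.get_obs();w,x,y,z=o["ee_rot"];m=R.from_quat([x,y,z,w]).as_matrix();print(o["t"],o["position"].round(1),m.round(3).tolist(),o["q"].round(2))
K,M=wcam();np.savez("w5.npz",K=K,M=M)
im=bot.grab_frame("wrist");cv2.imwrite("pics/w5.png",im)
q=[662.3,-228.8,2.844]
print(wproj(K,M,pose(q,[(72,20,61),(72,-20,61),(-72,-20,61),(-72,20,61)])).round().tolist())
E
```

```text
17.1 [ 650.4 -117.   146.2] [[0.956, -0.292, -0.001], [-0.292, -0.956, 0.001], [-0.001, -0.001, -1.0]] [ 0.19  0.64 -0.09  1.53  0.07  0.98 -1.78]
[[544.0, 298.0], [471.0, 298.0], [503.0, 6.0], [592.0, 6.0]]
```

View pics/w5.png

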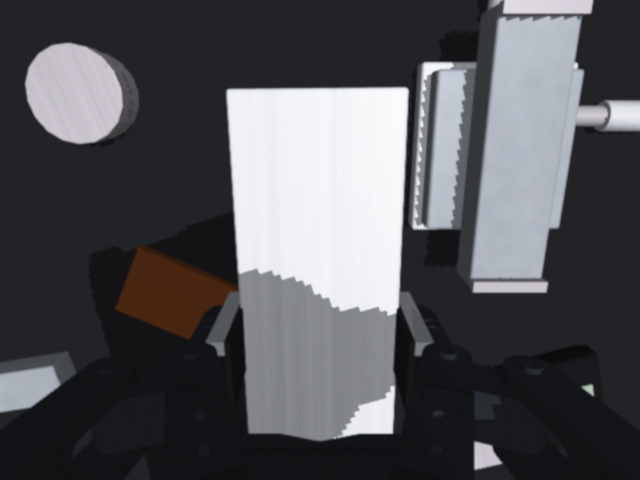

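The wrist view shows the plate corners at (228,90),(407,88),(248,433),(393,433). The stage's near lip is at (473,292)-(547,291) and its far lip at (503,12)-(592,12).

```bash
python3 - <<'E'
from h import *
d=np.load("w5.npz");K,M=d["K"],d["M"]
im=cv2.cvtColor(cv2.imread("pics/w5.png"),6)
for v in(30,100,200,270): print(v,[int(x) for x in np.where(abs(np.diff(im[v,440:610].astype(int)))>12)[0]+440])
for v in(100,150,200,240,400): print(v,[int(x) for x in np.where(abs(np.diff(im[v,215:420].astype(int)))>30)[0]+215])
print(im[270:300,500].tolist(), im[0:25,540].tolist(),im[80:96,300].tolist(),im[425:440,300].tolist())
obs=[((72,20,61),(547,291.5)),((72,-20,61),(473,292)),((66,20,61),(547,282)),((66,-20,61),(472,281)),((-66,-20,61),(502.5,13)),((-66,20,61),(591,13))]
f=lambda p:np.concatenate([wproj(K,M,pose(p,L))[0]-uv for L,uv in obs])
r=least_squares(f,[662,-229,2.844],x_scale=[10,10,.1],loss="soft_l1");print(r.x,f(r.x).round(1).reshape(-1,2).tolist())
zt=146.2+11
P=[wray(K,M,uv,zt) for uv in((228,90),(407,88),(393,433),(248,433))]
P=np.array(P);print(P.round(1).tolist(),[np.linalg.norm(P[i]-P[(i+1)%4]).round(1) for i in range(4)])
a=(P[0]+P[1])/2-(P[2]+P[3])/2;c=P.mean(0);print("centre",c,"yaw",np.arctan2(a[1],a[0]))
print("center from front edge:",(P[0]+P[1])/2-60*a/np.linalg.norm(a))
E
```

```text
30 [494, 495, 496, 497, 498, 577, 578, 579, 580]
100 [461, 463, 464, 472, 487, 488, 489, 490, 577, 578, 579, 580, 603, 604, 605]
200 [452, 453, 462, 463, 476, 477, 478, 479, 480, 561, 562, 563, 564]
270 [469, 470, 471, 472, 540, 541, 542, 543]
100 [225, 226, 227, 406, 407, 408]
150 [228, 229, 230, 404, 405, 406, 416, 417, 418]
200 [232, 233, 402, 403, 404, 412, 413, 416]
240 [234, 235, 236, 400, 401, 402]
400 [245, 246, 393, 394]
[181, 181, 180, 179, 180, 180, 174, 148, 109, 85, 87, 118, 167, 193, 198, 199, 198, 198, 198, 198, 197, 187, 135, 66, 37, 35, 35, 35, 34, 35] [217, 217, 217, 217, 217, 216, 218, 217, 217, 217, 217, 216, 205, 155, 90, 73, 86, 102, 134, 171, 190, 193, 194, 195, 195] [35, 35, 35, 35, 35, 35, 40, 79, 158, 211, 233, 241, 243, 243, 243, 243] [129, 130, 130, 129, 129, 130, 130, 129, 129, 129, 129, 119, 84, 42, 22]
[ 665.54718036 -229.9224522     2.84571663] [[-1.2, 0.6], [-0.6, 0.1], [0.5, -0.1], [1.5, 0.9], [0.2, -0.5], [-0.2, -0.6]]
[[730.6, -116.5, 157.2], [717.2, -161.9, 157.2], [611.6, -131.3, 157.2], [625.8, -84.6, 157.2]] [np.float64(47.3), np.float64(110.0), np.float64(48.8), np.float64(109.5)]
centre [ 671.2745042  -123.56678132  157.2       ] yaw -0.28823439326651107
center from front edge: [ 666.35918666 -122.10943409  157.2       ]
```

Request:
play_rows(deltas=[{"dx":-0.02,"dy":-0.8,"dz":0,"wx":0,"wy":0,"wz":0,"fingers":4},{"dx":-0.02,"dy":-1.4,"dz":0,"wx":0,"wy":0,"wz":0,"fingers":4},{"dx":-0.02,"dy":-1.4,"dz":0,"wx":0,"wy":0,"wz":0,"fingers":4},{"dx":-0.02,"dy":-1.4,"dz":0,"wx":0,"wy":0,"wz":0,"fingers":4},{"dx":-0.02,"dy":-1.4,"dz":0,"wx":0,"wy":0,"wz":0,"fingers":4},{"dx":-0.02,"dy":-1.4,"dz":0,"wx":0,"wy":0,"wz":0,"fingers":4},{"dx":-0.02,"dy":-1.4,"dz":0,"wx":0,"wy":0,"wz":0,"fingers":4},{"dx":-0.02,"dy":-1.0,"dz":0,"wx":0,"wy":0,"wz":0,"fingers":4},{"dx":-0.01,"dy":-0.57,"dz":-0.5,"wx":0,"wy":0,"wz":0,"fingers":4},{"dx":0,"dy":0,"dz":-1.2,"wx":0,"wy":0,"wz":0,"fingers":4},{"dx":0,"dy":0,"dz":-1.5,"wx":0,"wy":0,"wz":0,"fingers":4},{"dx":0,"dy":0,"dz":-1.5,"wx":0,"wy":0,"wz":0,"fingers":4},{"dx":0,"dy":0,"dz":-1.4,"wx":0,"wy":0,"wz":0,"fingers":4},{"dx":0,"dy":0,"dz":-1.0,"wx":0,"wy":0,"wz":0,"fingers":4},{"dx":0,"dy":0,"dz":0,"wx":0,"wy":0,"wz":0,"fingers":4},{"dx":0,"dy":0,"dz":0,"wx":0,"wy":0,"wz":0,"fingers":4},{"dx":0,"dy":0,"dz":0,"wx":0,"wy":0,"wz":0,"fingers":4}], squeeze=80)

```text
t: 18.57
position: [649.7, -225.4, 76.4]
ee_rot: [-0.0, 0.989, -0.149, 0.0]
ft_force: [1.1, 0.3, -1.6]
finger_gap: 48.1
finger_force: 82.5
```

```bash
python3 - <<'E'
from h import *
o=bot.get_obs();print(o["t"],o["position"].round(1),o["ee_rot"].round(3),o["ft_force"].round(1))
A=bot.grab_frame("side");B=bot.grab_frame("scene");w=bot.grab_frame("wrist")
im=np.zeros((600,800,3),np.uint8);im[:360,:400]=cv2.resize(A[165:237,290:370],(400,360),interpolation=2);im[:400,400:]=cv2.resize(B[280:370,200:290],(400,400),interpolation=2);im[360:,:320]=cv2.resize(w,(320,240))
cv2.imwrite("pics/g5.png",im);cv2.imwrite("pics/w6.png",w)
E
```

```text
18.5667 [ 649.7 -225.4   76.4] [-0.     0.989 -0.149  0.   ] [ 1.1  0.3 -1.6]
```

View pics/g5.png

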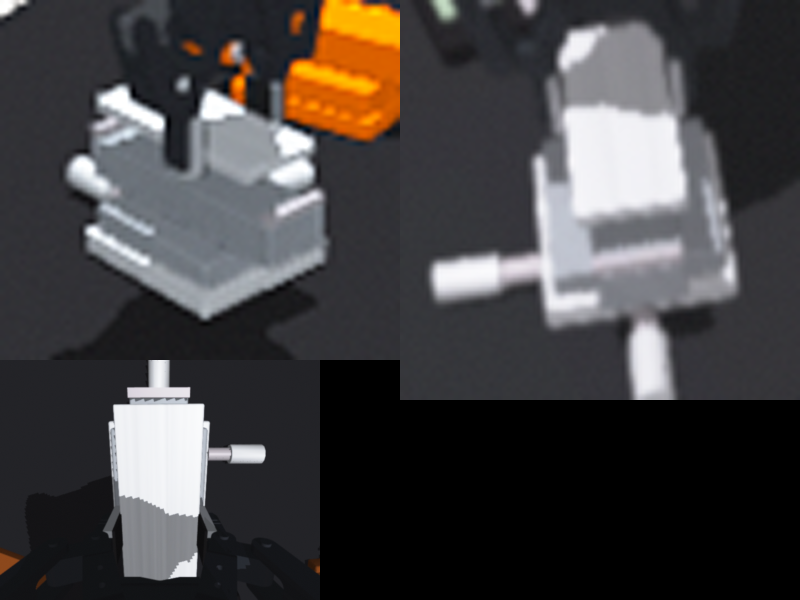

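Aligned laterally: lip 127–190 and plate 113–204 in the inset. Checking the gap along the length.

```bash
python3 - <<'E'
from h import *
K,M=wcam();o=bot.get_obs()
im=cv2.cvtColor(cv2.imread("pics/w6.png"),6)
c=im[50:95,318].astype(int);print(c.tolist())
t=o["position"];u=np.array([.9557,-.2946,0])
def vx(v,z): return (wray(K,M,(318,v),z)-t)@u
for v in range(54,92,4): print(v,[round(vx(v,z),1) for z in(61,55,88,82)])
E
```

```text
[246, 246, 246, 245, 241, 233, 227, 227, 225, 226, 226, 226, 226, 226, 226, 226, 226, 226, 226, 226, 226, 225, 225, 218, 184, 125, 95, 98, 102, 122, 166, 193, 197, 197, 197, 196, 194, 189, 200, 224, 238, 244, 246, 246, 246]
54 [np.float64(88.4), np.float64(89.1), np.float64(85.3), np.float64(86.0)]
58 [np.float64(87.2), np.float64(87.8), np.float64(84.3), np.float64(85.0)]
62 [np.float64(86.0), np.float64(86.6), np.float64(83.4), np.float64(84.0)]
66 [np.float64(84.8), np.float64(85.4), np.float64(82.4), np.float64(82.9)]
70 [np.float64(83.6), np.float64(84.1), np.float64(81.4), np.float64(81.9)]
74 [np.float64(82.4), np.float64(82.9), np.float64(80.4), np.float64(80.9)]
78 [np.float64(81.2), np.float64(81.6), np.float64(79.5), np.float64(79.8)]
82 [np.float64(80.0), np.float64(80.3), np.float64(78.5), np.float64(78.8)]
86 [np.float64(78.8), np.float64(79.1), np.float64(77.5), np.float64(77.8)]
90 [np.float64(77.5), np.float64(77.8), np.float64(76.5), np.float64(76.7)]
```

Request:
play_rows(deltas=[{"dx":-0.11,"dy":0.03,"dz":-0.4,"wx":0,"wy":0,"wz":0,"fingers":4},{"dx":0,"dy":0,"dz":-0.4,"wx":0,"wy":0,"wz":0,"fingers":4},{"dx":0,"dy":0,"dz":-0.4,"wx":0,"wy":0,"wz":0,"fingers":4},{"dx":0,"dy":0,"dz":-0.4,"wx":0,"wy":0,"wz":0,"fingers":4},{"dx":0,"dy":0,"dz":-0.3,"wx":0,"wy":0,"wz":0,"fingers":4},{"dx":0,"dy":0,"dz":0,"wx":0,"wy":0,"wz":0,"fingers":4},{"dx":0,"dy":0,"dz":0,"wx":0,"wy":0,"wz":0,"fingers":4},{"dx":0,"dy":0,"dz":0,"wx":0,"wy":0,"wz":0,"fingers":4}], squeeze=80)

```text
t: 19.38
position: [648.2, -225.4, 56.9]
ee_rot: [-0.0, 0.989, -0.149, 0.0]
ft_force: [-0.5, -0.1, -2.1]
finger_gap: 47.7
finger_force: 82.5
```

Request:
play_rows(deltas=[{"dx":0,"dy":0,"dz":-0.15,"wx":0,"wy":0,"wz":0,"fingers":4},{"dx":0,"dy":0,"dz":-0.1,"wx":0,"wy":0,"wz":0,"fingers":4},{"dx":0,"dy":0,"dz":0,"wx":0,"wy":0,"wz":0,"fingers":4},{"dx":0,"dy":0,"dz":0,"wx":0,"wy":0,"wz":0,"fingers":4}], squeeze=80)

```text
t: 19.72
position: [648.1, -225.4, 54.4]
ee_rot: [-0.0, 0.989, -0.149, 0.0]
ft_force: [-0.6, 0.3, -0.4]
finger_gap: 48.0
finger_force: 82.5
```

Request:
play_rows(deltas=[{"dx":0,"dy":0,"dz":-0.1,"wx":0,"wy":0,"wz":0,"fingers":4},{"dx":0,"dy":0,"dz":-0.1,"wx":0,"wy":0,"wz":0,"fingers":4},{"dx":0,"dy":0,"dz":0,"wx":0,"wy":0,"wz":0,"fingers":4},{"dx":0,"dy":0,"dz":0,"wx":0,"wy":0,"wz":0,"fingers":4}], squeeze=80)

```text
t: 20.05
position: [648.2, -225.4, 54.1]
ee_rot: [0.0, 0.989, -0.149, 0.0]
ft_force: [-3.2, 2.1, 9.5]
finger_gap: 48.0
finger_force: 83.7
```

Request:
play_rows(deltas=[{"dx":0,"dy":0,"dz":-0.1,"wx":0,"wy":0,"wz":0,"fingers":4},{"dx":0,"dy":0,"dz":0,"wx":0,"wy":0,"wz":0,"fingers":4},{"dx":0,"dy":0,"dz":0,"wx":0,"wy":0,"wz":0,"fingers":4}], squeeze=80)

```text
t: 20.3
position: [648.2, -225.4, 54.1]
ee_rot: [0.0, 0.989, -0.149, 0.001]
ft_force: [-5.6, 2.3, 16.7]
finger_gap: 47.8
finger_force: 84.4
```

The plate is in contact with the table (17 N). Releasing and backing straight up.

Request:
play_rows(deltas=[{"dx":0,"dy":0,"dz":0,"wx":0,"wy":0,"wz":0,"fingers":4.8},{"dx":0,"dy":0,"dz":0,"wx":0,"wy":0,"wz":0,"fingers":5.2},{"dx":0,"dy":0,"dz":0,"wx":0,"wy":0,"wz":0,"fingers":6},{"dx":0,"dy":0,"dz":0,"wx":0,"wy":0,"wz":0,"fingers":8.5},{"dx":0,"dy":0,"dz":0,"wx":0,"wy":0,"wz":0,"fingers":8.5},{"dx":0,"dy":0,"dz":0,"wx":0,"wy":0,"wz":0,"fingers":8.5},{"dx":0,"dy":0,"dz":0.5,"wx":0,"wy":0,"wz":0,"fingers":8.5},{"dx":0,"dy":0,"dz":1,"wx":0,"wy":0,"wz":0,"fingers":8.5},{"dx":0,"dy":0,"dz":1.5,"wx":0,"wy":0,"wz":0,"fingers":8.5},{"dx":0,"dy":0,"dz":2,"wx":0,"wy":0,"wz":0,"fingers":8.5},{"dx":0,"dy":0,"dz":2,"wx":0,"wy":0,"wz":0,"fingers":8.5},{"dx":0,"dy":0,"dz":2,"wx":0,"wy":0,"wz":0,"fingers":8.5},{"dx":0,"dy":0,"dz":1.5,"wx":0,"wy":0,"wz":0,"fingers":8.5},{"dx":0,"dy":0,"dz":0,"wx":0,"wy":0,"wz":0,"fingers":8.5},{"dx":0,"dy":0,"dz":0,"wx":0,"wy":0,"wz":0,"fingers":8.5}], squeeze=80)

```text
t: 21.55
position: [648.6, -225.6, 158.0]
ee_rot: [0.0, 0.989, -0.149, 0.001]
ft_force: [0.5, -0.3, -0.5]
finger_gap: 84.9
finger_force: 0.0
```

```bash
python3 - <<'E'
from h import *
K,M=wcam();o=bot.get_obs();print(o["t"],o["position"])
w=bot.grab_frame("wrist");cv2.imwrite("pics/w7.png",w);im=cv2.cvtColor(w,6)
q=[665,-229.7,2.8457]
print(wproj(K,M,pose(q,[(-66,-20,61),(-66,20,61),(-60,-25,63),(-60,25,63),(60,-25,63),(60,25,63)])).round().tolist())
for v in(60,100,160,220): print(v,[int(x) for x in np.where(abs(np.diff(im[v,200:440].astype(int)))>25)[0]+200])
for u in(290,320,345): print(u,[int(x) for x in np.where(abs(np.diff(im[:430,u].astype(int)))>20)[0]])
# stack measurement from side picture
A=bot.grab_frame("side");cv2.imwrite("pics/side7.png",A)
o=np.zeros((600,800,3),np.uint8);o[:,:500]=cv2.resize(A[275:365,165:240],(500,600),interpolation=2);o=cv2.convertScaleAbs(o,alpha=2.2,beta=-60)
o[:225,500:]=cv2.resize(w,(300,225));o[240:480,500:]=cv2.resize(A[180:232,300:365],(300,240),interpolation=2)
cv2.imwrite("pics/g7.png",o)
E
```

```text
21.55 [ 648.63354012 -225.56657907  157.98180315]
[[277.0, 86.0], [357.0, 86.0], [267.0, 98.0], [367.0, 98.0], [275.0, 316.0], [361.0, 315.0]]
60 [302, 303, 304, 331, 332]
100 [267, 268, 269, 366, 367, 368]
160 [246, 247, 248, 250, 251, 266, 270, 271, 383, 384, 386, 387, 389, 420, 421, 422]
220 [249, 250, 251, 255, 256, 269, 272, 273, 364, 381, 384, 385, 386]
290 [70, 71, 72, 84, 85, 88, 89, 248, 249, 327, 328, 330, 331, 332]
320 [6, 7, 8, 84, 85, 86, 87, 98, 246, 247, 303, 304, 314, 316, 317, 318, 321, 322, 330, 331, 332, 416, 417, 418, 419, 420]
345 [70, 71, 72, 84, 85, 86, 87, 98, 252, 253, 266, 273, 274, 293, 294, 296, 297, 299, 314, 316, 317, 318, 321, 322, 330, 331, 332, 410, 411, 412, 413, 414]
```

View pics/g7.png

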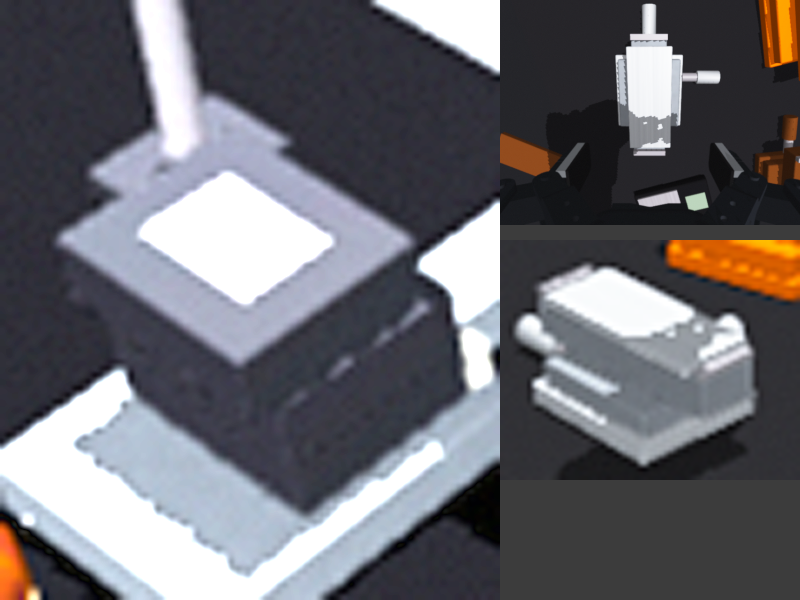

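The plate lies flat, its edges at 268–367 and 98–315, matching the prediction to about 1 px. The stack is settled, with the top block overhanging about 12 mm backwards. That's near the 18 mm limit, so I'll measure it from above.

Request:
play_rows(deltas=[{"dx":0,"dy":1.2,"dz":1,"wx":0,"wy":0,"wz":2,"fingers":8.5},{"dx":-0.2,"dy":2.4,"dz":1,"wx":0,"wy":0,"wz":5.5,"fingers":8.5},{"dx":-0.2,"dy":2.4,"dz":1,"wx":0,"wy":0,"wz":5.5,"fingers":8.5},{"dx":-0.2,"dy":2.4,"dz":1,"wx":0,"wy":0,"wz":5.5,"fingers":8.5},{"dx":-0.2,"dy":2.4,"dz":1,"wx":0,"wy":0,"wz":5.5,"fingers":8.5},{"dx":-0.2,"dy":2.4,"dz":0,"wx":0,"wy":0,"wz":5.5,"fingers":8.5},{"dx":-0.2,"dy":2.4,"dz":0,"wx":0,"wy":0,"wz":5.5,"fingers":8.5},{"dx":-0.2,"dy":2.4,"dz":0,"wx":0,"wy":0,"wz":5.5,"fingers":8.5},{"dx":-0.2,"dy":2.4,"dz":0,"wx":0,"wy":0,"wz":5.5,"fingers":8.5},{"dx":-0.2,"dy":2.4,"dz":0,"wx":0,"wy":0,"wz":5.5,"fingers":8.5},{"dx":-0.2,"dy":2.4,"dz":0,"wx":0,"wy":0,"wz":5.5,"fingers":8.5},{"dx":-0.2,"dy":2.4,"dz":0,"wx":0,"wy":0,"wz":5.5,"fingers":8.5},{"dx":-0.2,"dy":2.4,"dz":0,"wx":0,"wy":0,"wz":5.5,"fingers":8.5},{"dx":-0.2,"dy":2.4,"dz":0,"wx":0,"wy":0,"wz":5.5,"fingers":8.5},{"dx":-0.2,"dy":2.4,"dz":0,"wx":0,"wy":0,"wz":5.5,"fingers":8.5},{"dx":-0.2,"dy":2.4,"dz":0,"wx":0,"wy":0,"wz":5.5,"fingers":8.5},{"dx":-0.2,"dy":2.4,"dz":0,"wx":0,"wy":0,"wz":5.5,"fingers":8.5},{"dx":-0.2,"dy":2.4,"dz":0,"wx":0,"wy":0,"wz":5.5,"fingers":8.5},{"dx":-0.2,"dy":2.4,"dz":0,"wx":0,"wy":0,"wz":4.3,"fingers":8.5},{"dx":0,"dy":1.3,"dz":0,"wx":0,"wy":0,"wz":0,"fingers":8.5}], squeeze=80)

```text
t: 23.32
position: [610.2, 235.9, 206.4]
ee_rot: [-0.001, 0.748, 0.664, 0.0]
ft_force: [-0.7, 1.1, 0.5]
finger_gap: 85.0
finger_force: 0.0
```

Request:
play_rows(deltas=[{"dx":0,"dy":0,"dz":0,"wx":0,"wy":0,"wz":0,"fingers":8.5},{"dx":0,"dy":0,"dz":0,"wx":0,"wy":0,"wz":0,"fingers":8.5},{"dx":0,"dy":0,"dz":0,"wx":0,"wy":0,"wz":0,"fingers":8.5}], squeeze=80)

```text
t: 23.57
position: [612.3, 230.0, 206.1]
ee_rot: [0.001, 0.752, 0.66, -0.001]
ft_force: [0.2, -0.2, -0.0]
finger_gap: 84.9
finger_force: 0.0
```

```bash
python3 - <<'E'
from h import *
K,M=wcam();np.savez("w8.npz",K=K,M=M);o=bot.get_obs();print(o["t"],o["position"],o["ee_rot"].round(3),M[:3,3])
w=bot.grab_frame("wrist");cv2.imwrite("pics/w8.png",w)
p=[617,267.5,1.455]
g=np.zeros((600,800,3),np.uint8);a=cv2.convertScaleAbs(w,alpha=2,beta=-20)
for z in(20,42,64,86): print(z,wproj(K,M,pose(p,[(0,-40,z),(0,40,z),(62,40,z),(62,-40,z)])).round().tolist())
cv2.imwrite("pics/w8b.png",cv2.resize(a[:300,170:570],(800,600),interpolation=2))
E
```

```text
23.5667 [612.33681878 230.03803459 206.12448871] [ 0.001  0.752  0.66  -0.001] [622.4817304  300.01075252 337.13395155]
20 [[373.0, 155.0], [263.0, 156.0], [259.0, 65.0], [375.0, 64.0]]
42 [[377.0, 158.0], [259.0, 160.0], [254.0, 62.0], [379.0, 60.0]]
64 [[381.0, 162.0], [255.0, 164.0], [249.0, 58.0], [384.0, 56.0]]
86 [[387.0, 166.0], [249.0, 168.0], [242.0, 54.0], [390.0, 51.0]]
```

View pics/w8b.png

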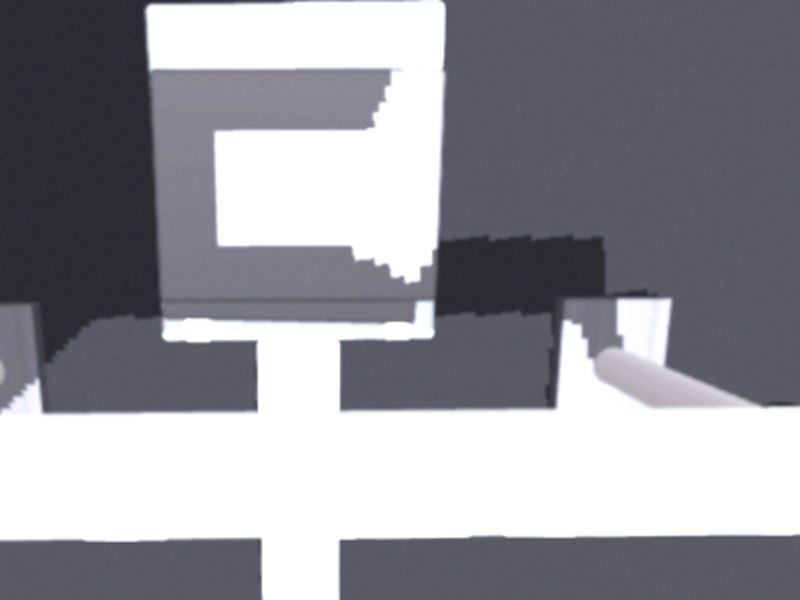

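From above, the top block spans crop rows 70–298 and the ledge of the block under it ends at row 320. So the top block is offset about 9–10 mm, level, and on the base against the posts, with nothing touching it. Handing in.

```bash
python3 -c "
from station import bot
print(bot.sign_off())"
```

```text
the job is handed in; nothing more can be done
None
```

I drew the plate out and laid it flat, square and centred on the grey stage, and the three blocks stand level against the posts with the top one set back about 10 mm (limit 18 mm). I handed the job in at about 24 s; the sign-off gave no verdict.

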